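# Shut the moka pot's lid and switch on the hot plate

### The job

The moka pot is filled and stands on the hot plate, but its lid is still up. So that the coffee does not spatter, shut the lid gently with your fingertips until it lies closed all the way; only then press the on/off key (the large round one at the right-hand end of the row) fully down and let it come up again. Grasp and lift nothing: the pot stays where it stands, and the other keys and the things round about are left alone.

Things in the scene. Friction and masses are not known exactly. Their poses are not given: they have to be found in the camera images.
- moka: Loose aluminium moka coffee pot, about 0.45 kg, 98 mm wide, standing on the round cast plate. Origin: on its underside, 18 mm from the pot's axis (axis at local y = +0.018). Local z is up; the black handle points to local -y (out to y = -0.077, 66 to 143 mm above the underside), the spout to +y. Shut lid 158 mm, its knob 174 mm above the underside.
- moka_lid (a joint): Hinge of the 40 g lid: 0 = shut, 1.745 rad = fully open; starts at 1.15 to 1.7, standing up, its outer face and knob to the handle side: push it over from there, above the handle. The hinge pin is tight (0.03 N m): the lid stays wherever it is left and does not fall, so it must be pushed all the way down; 0.3 to 1 N at its edge is enough.
- lid_hinge (a point): Middle of the lid's hinge axis, on the handle side of the pot (pot's local y = -0.029, z = 0.147); the axis runs along the pot's local x. The lid is a disc 97 mm across that begins at the axis; its outer face lies 11 mm off the axis.
- lid_knob (a point): Top of the black knob (16 mm wide) in the middle of the lid's outer face; it stands 16 mm out of that face, 39 to 55 mm from the hinge axis. Moves with the lid.
- lid_edge (a point): Point on the lid's outer face at the edge farthest from the hinge, 95 mm from the hinge axis; moves with the lid (shut: pot's local y = +0.066, z = 0.158).
- hotplate: Electric hot plate, fixed, white housing 282 mm deep (local x, away from the user), 240 mm wide (local y, positive to the left), 60 mm high. Origin: middle of its underside. Cast plate 172 mm across, top at 70 mm, centred at local x = +0.045, y = 0. Along the front edge (towards the robot) a flat key panel, top at 60 mm, with four grey keys in a row at local x = -0.112, 8 mm proud.
- power_key_top (a point): Centre of the top face of the on/off key: large and round, 28 mm across, at the right-hand end of the row (hot plate's local x = -0.112, y = -0.080, z = 0.068). Pressed straight down.
- power_key (a joint): Spring travel of the on/off key. Joint value 0 = up, 0.005 m = fully down. The spring needs 2.5 N to start and 5 N fully down, then comes a hard stop; the key comes up by itself.
- lower_key (a joint): Travel of the small square key (18 mm) at local y = -0.024, the next one to the left of the on/off key. Joint value 0 = up, 0.005 m = fully down. Leave it alone.
- raise_key (a joint): Travel of the small square key (18 mm) at local y = +0.016. Joint value 0 = up, 0.005 m = fully down. Leave it alone.
- timer_key (a joint): Travel of the oblong key (30 by 14 mm) at the left-hand end, local y = +0.076. Joint value 0 = up, 0.005 m = fully down. Leave it alone.
- cup: Loose two-tone mug, dark above and pale below, 84 mm wide (115 with handle), 91 mm tall, to leave alone. Origin: underside.
- mug: Loose cream mug, 84 mm wide (122 with handle), 106 mm tall, to leave alone. Origin: underside.
- glass: Loose plain drinking glass, 81 mm wide, 93 mm tall, to leave alone. Origin: underside.
- spoon: Loose teaspoon lying in front of the hot plate, 132 mm long (local x), 9 mm high, to leave alone. Origin: its middle, underside.

How it is judged:
On the way, in this order (a step that is already met when the one before it is completed fails the run):
1. the lid is shut (value of joint moka_lid below 0.08 rad), for 0.2 s.
2. the on/off key is pressed down by the fingers (value of joint power_key above 0.0035 m and contact force between the fingers and hotplate above 0.5 N), for 0.05 s.
At the end, for the whole second after the job is handed in: The lid is shut (within 0.08 rad), the on/off key has been pressed down and is up again, the other keys are up, the pot stands upright and still within 20 mm of where it stood, and the mugs, glass and spoon lie within 20 mm of where they were (value of joint moka_lid below 0.08 rad and value of joint each of power_key, lower_key, raise_key, timer_key below 0.0015 m and distance of each of moka, cup, mug, glass, spoon from where it was at the start of the episode below 0.02 m and angle between moka's own z axis and vertical below 0.1 rad and linear speed of moka below 0.02 m/s); the robot touches nothing.
It fails at once if the on/off key is pressed (over 3.5 mm) while the lid is still up (value of joint power_key above 0.0035 m and value of joint moka_lid above 0.15 rad).
It fails at once if another key is pressed (over 2.5 mm) (value of joint any of lower_key, raise_key, timer_key above 0.0025 m).
It fails at once if the pot is lifted, carried, pushed out of place (20 mm) or tipped (0.15 rad) (distance of moka from where it was at the start of the episode above 0.02 m or angle between moka's own z axis and vertical above 0.15 rad).
It fails at once if the fingers push the pot, its lid, the hot plate or its keys harder than 35 N (contact force between the fingers and moka above 35 N or contact force between the fingers and hotplate above 35 N).
It fails at once if a mug, the glass, or the spoon is moved by 20 mm (distance of any of cup, mug, glass, spoon from where it was at the start of the episode above 0.02 m).
It also fails if it takes over 42 s, if anything falls off the work surface, if the arm or the gripper's body presses on something with over 40 N, if the wrist force passes 120 N, or if a joint passes its speed limit or range.

### The arm

A 7-joint arm with a two-finger parallel gripper is mounted at the origin on a cart in front of the work surface, level with it; the furniture and walls round the work are solid. World frame = base frame: x ahead of the robot, y to its left, z up, the work surface at z = 0. Lengths are in m, angles in rad, forces in N, time in s.
With the tool pointing down it reaches from about 0.425 to 0.925 m from the base axis. Payload 6.8 kg.
Tool frame: the origin (TCP) lies midway between the tips of the shut fingers; the grasp point (between the pads) lies 19 mm behind it; z points along the fingers, y is the line along which they close (so a half turn about z gives the same grasp; the last joint's range is limited). The gripper opens to 88 mm and grips with 3 to 60 N. Pads are 20 mm wide; open, the fingers measure 115 mm over their backs; the gripper's body (75 mm by 178 mm) begins 61 mm behind the grasp point.
Start: joints at [1.132, 0.477, 0.022, 1.555, -0.011, 1.109, -0.083], TCP at [0.219, -0.638, 0.223] pointing down, gripper open.
Joint ranges: [-2.96, 2.96], [-0.34, 2.1], [-1.41, 1.46], [0.24, 2.44], [-1.37, 4.51], [0.17, 1.92], [-2.96, 2.96]. Speed limits (rad/s): [2.39, 2.39, 3.14, 3.14, 3.14, 3.14, 3.14].

### API

Orientations are given as a unit quaternion [x, y, z, w].
In Python, from workcell import arm gives the robot as it stands.
- The arm moves only by the shell command python3 jog.py 'ROWS'. ROWS is one flat JSON list of numbers that holds 1 to 10 rows one after another, with no inner brackets; each row has 5 numbers: the finger opening in m, then dx, dy, dz in shares of the most that a row can go, 1 being 62.5 mm, then a turn about the tool's z in rad; each row shifts and turns the commanded pose from where the row before left it, along the tool's axes as they then stand; what a row does not reach is not made up. A row lasts 1/8 s, in which the tool goes at most 0.0625 m and 0.188 rad, less where a joint would pass 70% of its speed; a pose out of reach is approached as far as the arm can. The fingers move at their own pace and stop on an object; the grip force is fixed at half the most. Time passes only in rows, so rows that do not move let the fingers close. It prints the time, the measured TCP pose, the force, the opening and the grip force at its end. Input that does not fit is refused with a message, and nothing moves.
- arm.observe(): the state, without advancing time (a new reading comes with each control period).
- arm.get_image(name): name is "side" or "top" or "wrist"; returns a dict with "color" (420x560x3 uint8, blue, green, red), "fovy" (degrees; the focal length in pixels is half the picture's height over the tangent of half this angle, whatever the lens; pixels are square), "cx", "cy" (the principal point, pixels), "rvec" (rotation vector, rad) and "tvec" (3), from world to camera coordinates, as OpenCV has them. Camera axes: x right, y down, z forward; pixel columns grow to the right and rows downward; lengths in m; the calibration is good to about 2 mm. The wrist camera is an equidistant fisheye: a pixel r from the principal point sees the ray r / f radians off the axis. A picture is of the moment at which its call begins. There is no depth.
- arm.close_job(): hands the job in; it is judged then, once.
The state is a dict: "clock": time; "joint_pos": joint angles; "dq": joint speeds; "joint_efforts": joint torques, N m; "position": TCP position; "orientation": TCP orientation; "force": force on the tool from outside, world axes, zero at the start; "wrist_torque": the same for the moment, N m; "width": finger opening in m; "grasp_force": force on a finger pad.
Only numpy, scipy, OpenCV 4.12 (cv2) and the standard library are available. Lean on these libraries where they do the work, as an engineer would, in place of code of your own. Each camera call takes 0.05 s, during which the arm holds its last target. There are 200 camera calls.

## Working session

There is one attempt and no reset: what is moved stays moved. The work goes in short steps, Python scripts to look and compute and a shell command to move; the robot and the scene stay as the last step left them, time stands still between calls to the robot, and variables do not carry over. Pictures are saved under pics/ and viewed, at most 10 in all, crops included, and the job is handed in when it is done.

```bash
ls; mkdir -p pics; cat > h.py <<'E'
from workcell import arm
import cv2, numpy as np
from scipy.spatial.transform import Rotation as R
def snap(n,out):
    d=arm.get_image(n); cv2.imwrite('pics/'+out+'.png',d['color'])
    np.savez('pics/'+out+'.npz',**{k:d[k] for k in('fovy','cx','cy','rvec','tvec')},fish=(n=='wrist')); return d
E
python3 - <<'E'
from h import *
for n in('side','top'):
    d=snap(n,n+'1'); print(n,d['fovy'],d['cx'],d['cy'],-cv2.Rodrigues(np.array(d['rvec'],float))[0].T@np.array(d['tvec']))
s=arm.observe(); print(s)
E
```

```text
jog.py
pics
workcell.py
side 55.40851564276022 277.35245535181025 211.0544334532714 [ 0.97314697 -0.58569104  0.7653279 ]
top 43.28899308957773 285.58694887835003 202.41022417427925 [ 0.35476209 -0.0750338   1.23294278]
{'clock': 0.1, 'joint_pos': array([ 1.1319151 ,  0.4777134 ,  0.02233829,  1.5563732 , -0.01147205,
        1.1093034 , -0.08309738]), 'dq': array([ 0.00097184, -0.001355  ,  0.00230923, -0.00214056,  0.0015952 ,
        0.00011339,  0.00040929]), 'joint_efforts': array([ 4.66437588e-03, -5.84091389e+01,  1.54069673e+00, -2.73314953e+01,
       -5.41175937e-02,  1.31284737e-02,  8.28632506e-05]), 'position': array([ 0.21902766, -0.63788312,  0.22177288]), 'orientation': array([ 9.86350585e-01,  1.64656696e-01, -2.08173546e-04, -8.08196524e-04]), 'force': array([-0.1710103 ,  0.80732922,  0.20423576]), 'wrist_torque': array([-0.00595794, -0.00733454, -0.02022012]), 'grasp_force': 0.0, 'width': 0.08804223982297106}
```

View pics/side1.png

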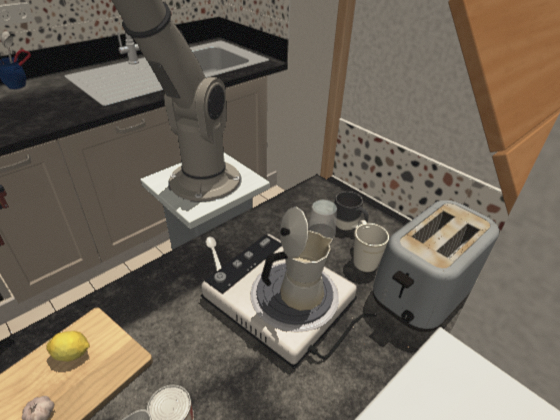

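View pics/top1.png

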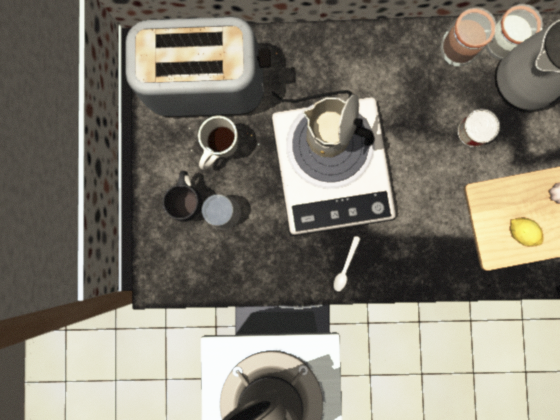

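The side view shows the pot at about (303,270), with its lid standing up on the robot/right side and the key row at (220-265, 240-277). In the top view the plate centre is at about (330,143), the lid at (350,120), the handle at (367,135) and the power key at (377,208). I'll enlarge both.

```bash
python3 - <<'E'
import cv2
a=cv2.imread('pics/top1.png')[85:240,265:405]; b=cv2.imread('pics/side1.png')[195:365,195:365]
cv2.imwrite('pics/tc.png',cv2.resize(a,None,fx=3.8,fy=3.8,interpolation=cv2.INTER_CUBIC))
cv2.imwrite('pics/sc.png',cv2.resize(b,None,fx=3.5,fy=3.5,interpolation=cv2.INTER_CUBIC))
E
```

```text
(no output)
```

View pics/tc.png

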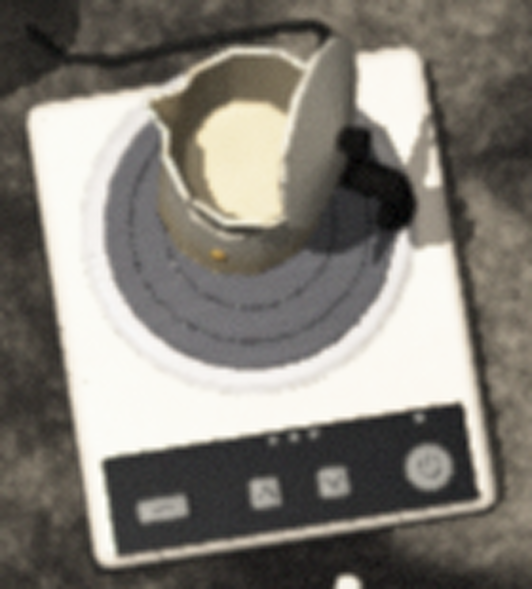

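View pics/sc.png

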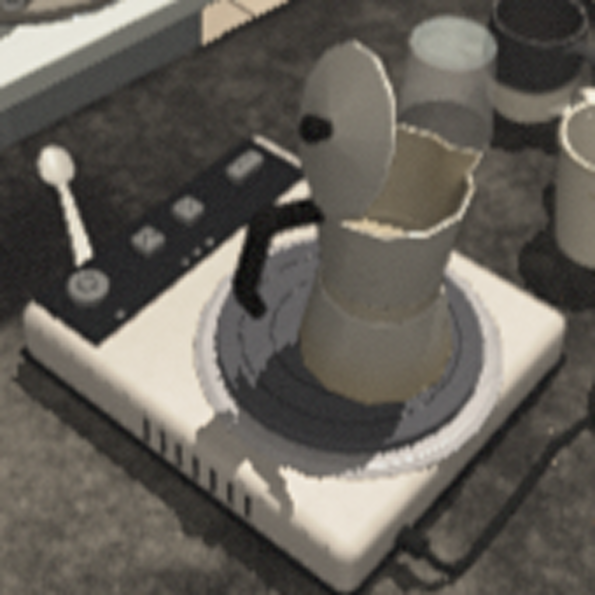

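The top crop shows the power key at (429,467), timer key at (162,509), spout tip at (153,103), knob at (355,140) and handle outer corner at about (398,190). In the side crop the same points are at (89,285), (245,164), (478,155), (315,127) and about (262,215). Next I'll triangulate.

```bash
cat >> h.py <<'E'
def ray(npz,px):
    c=np.load('pics/'+npz+'.npz'); f=210/np.tan(np.radians(c['fovy'])/2)
    M=cv2.Rodrigues(c['rvec'].astype(float))[0]; u=(np.array(px)-[c['cx'],c['cy']])
    if c['fish']:
        r=np.hypot(*u); d=np.array([*(u/r*np.sin(r/f)),np.cos(r/f)])
    else: d=np.array([*(u/f),1.])
    d=M.T@d; return -M.T@c['tvec'],d/np.linalg.norm(d)
def tri(*obs):
    A=np.zeros((3,3));b=np.zeros(3);rs=[ray(*o) for o in obs]
    for o,d in rs: P=np.eye(3)-np.outer(d,d);A+=P;b+=P@o
    p=np.linalg.solve(A,b); return p,max(np.linalg.norm(np.cross(p-o,d)) for o,d in rs)
def proj(npz,p):
    c=np.load('pics/'+npz+'.npz'); f=210/np.tan(np.radians(c['fovy'])/2)
    K=np.array([[f,0,c['cx']],[0,f,c['cy']],[0,0,1.]])
    return cv2.projectPoints(np.array(p,float).reshape(-1,1,3),c['rvec'].astype(float),c['tvec'].astype(float),K,None)[0][:,0]
E
python3 - <<'E'
from h import *
T=lambda p:np.array(p)/3.8+[265,85]-.4; S=lambda p:np.array(p)/3.5+195-.4
P={}
for n,t,s in [('power',(429,467),(89,285)),('timer',(162,509),(245,164)),('lower',(333,482),(148,239)),('spout',(153,103),(478,155)),('knob',(355,140),(313,128)),('handle',(398,190),(262,215))]:
    P[n]=tri(('top1',T(t)),('side1',S(s))); print(n,P[n][0].round(4),round(P[n][1],4))
d=P['timer'][0]-P['power'][0]; print('yaw hp',np.arctan2(-d[0],d[1]),np.linalg.norm(d))
h=P['spout'][0]-P['handle'][0]; print('yaw pot',np.arctan2(-h[0],h[1]))
# fit pot pose + lid
from scipy.optimize import least_squares
obs=[('knob','top1',T((355,140))),('knob','side1',S((313,128))),('handle','top1',T((398,190))),('handle','side1',S((262,215)))]
def pts(v):
    x,y,w,a=v; Rz=R.from_euler('z',w)
    k=np.array([0,-.029,.147])+R.from_euler('x',a).apply([0,.047,.024]) # knob body middle
    return {n:Rz.apply(p)+[x,y,.07] for n,p in dict(knob=k,handle=[0,-.074,.140]).items()}
def res(v):
    q=pts(v); return np.concatenate([proj(c,q[n])[0]-u for n,c,u in obs])
h0=P['handle'][0]
r=least_squares(res,[h0[0],h0[1]+.07,0,1.3]); v=r.x; print(v,r.fun.round(1))
Rz=R.from_euler('z',v[2])
tr=lambda l:Rz.apply(l)+[v[0],v[1],.07]
hg=np.array([0,-.029,.147])
for n,l in dict(hinge=hg,edge=hg+R.from_euler('x',v[3]).apply([0,.095,.011]),axis=[0,.018,0],rimspout=[0,.066,.147]).items():print(n,tr(l).round(4))
E
```

```text
power [ 0.4326 -0.2469  0.0677] 0.0006
timer [ 0.4125 -0.0922  0.0675] 0.0002
lower [ 0.4254 -0.1916  0.0675] 0.0002
spout [ 0.6146 -0.0912  0.2163] 0.001
knob [ 0.5782 -0.1888  0.2698] 0.0007
handle [ 0.5658 -0.2153  0.2125] 0.0009
yaw hp 0.12925122418063245 0.15598502571042241
yaw pot -0.37459585389776
[ 0.59688412 -0.14819781 -0.43853088  1.39200892] [-0.1  0.6  0.5  0.7 -0.6  0.2 -0.5  0.8]
hinge [ 0.5846 -0.1745  0.217 ]
edge [ 0.5871 -0.169   0.3124]
axis [ 0.6045 -0.1319  0.07  ]
rimspout [ 0.6249 -0.0884  0.217 ]
```

The rows are not in the units I measure in: shifts go in shares of 62.5 mm. I convert before sending: -0.04 m is -0.64.

```bash
cat >> h.py <<'E'
def delta(p):
    s=arm.observe(); r=R.from_quat(s['orientation']); print(s['position'].round(4),'delta',r.inv().apply(np.array(p)-s['position']).round(4))
E
python3 jog.py '[0, 0, 0, -0.64, -0.17, 0, 0, 0, -0.64, -0.17, 0, 0, 0, 0, -0.17, 0, 0, 0, 0, -0.17, 0, 0, 0, 0, -0.17, 0, 0, 0, 0, 0]'
python3 -c "
from h import *
delta([.557,-.243,.293]);print(R.from_quat(arm.observe()['orientation']).as_matrix().round(3))"
```

```text
clock: 0.85
position: [0.219, -0.6382, 0.3021]
orientation: [0.831, 0.556, 0.0, -0.0]
force: [-0.4, -0.5, 0.2]
width: 0.0314
grasp_force: 0.0
[ 0.219  -0.6382  0.3021] delta [0.4943 0.1615 0.0095]
[[ 0.382  0.924 -0.   ]
 [ 0.924 -0.382  0.001]
 [ 0.001 -0.    -1.   ]]
```

To row units: 0.05 m is 0.8, 0.04 m is 0.64.

```bash
python3 jog.py '[0, 0.8, 0.256, 0.016, 0, 0, 0.8, 0.256, 0.016, 0, 0, 0.8, 0.256, 0.016, 0, 0, 0.8, 0.256, 0.016, 0, 0, 0.8, 0.256, 0.016, 0, 0, 0.8, 0.256, 0.016, 0, 0, 0.8, 0.256, 0.016, 0, 0, 0.8, 0.256, 0.016, 0, 0, 0.8, 0.256, 0.016, 0, 0, 0.64, 0.256, 0, 0]'
python3 -c "
from h import *
delta([.557,-.243,.293])
a=snap('top','top2')['color'][60:260,240:440]; b=snap('side','side2')['color'][150:350,180:380]
cv2.imwrite('pics/c2.png',cv2.resize(np.hstack([a,b]),None,fx=2,fy=2,interpolation=cv2.INTER_CUBIC))"
```

```text
clock: 2.1
position: [0.5546, -0.2439, 0.2935]
orientation: [0.832, 0.556, 0.0, -0.0]
force: [0.6, 0.1, -0.1]
width: 0.0003
grasp_force: 0.0
[ 0.5546 -0.2439  0.2935] delta [0.0017 0.0019 0.0005]
```

View pics/c2.png

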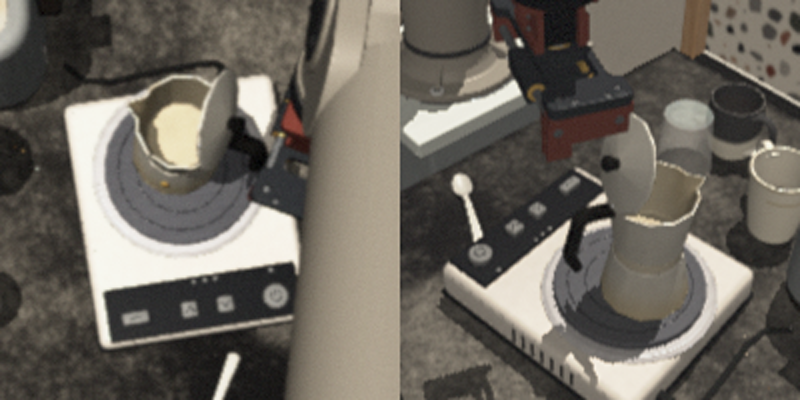

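The fingers are behind the lid at its edge height, with handle and knob cleared below. Now I'll push it over.

```bash
python3 jog.py '[0, 0.32, 0.016, 0, 0, 0, 0.32, 0, 0, 0, 0, 0.32, 0, 0, 0, 0, 0.128, 0, 0, 0, 0, 0.128, 0, 0, 0, 0, 0.128, 0, 0, 0, 0, 0.128, 0, 0.032, 0, 0, 0.112, 0, 0.048, 0]'
python3 -c "
from h import *
p=arm.observe()['position']-[.5846,-.1745,.217];print(p@[.382,.924,0],p[2])"
```

```text
clock: 3.2
position: [0.5922, -0.1546, 0.2885]
orientation: [0.831, 0.557, -0.0, 0.0]
force: [-0.2, -0.7, 0.7]
width: 0.0005
grasp_force: 0.2
0.021277588605899646 0.07149821245921004
```

To row units: 0.007 m is 0.112, 0.008 m is 0.128.

```bash
python3 jog.py '[0, 0.128, 0, 0.048, 0, 0, 0.128, 0, 0.048, 0, 0, 0.096, 0, 0.08, 0, 0, 0.096, 0, 0.096, 0, 0, 0.096, 0, 0.096, 0, 0, 0.096, 0, 0.112, 0, 0, 0.064, 0, 0.112, 0, 0, 0.048, 0, 0.112, 0, 0, 0, 0, 0, 0]'
python3 -c "
from h import *
p=arm.observe()['position']-[.5846,-.1745,.217];print(p@[.382,.924,0],p[2])
a=snap('top','top3')['color'][60:260,240:440]; b=snap('side','side3')['color'][150:350,180:380]
cv2.imwrite('pics/c3.png',cv2.resize(np.hstack([a,b]),None,fx=2,fy=2,interpolation=cv2.INTER_CUBIC))"
```

```text
clock: 4.32
position: [0.6096, -0.1111, 0.2439]
orientation: [0.831, 0.557, -0.0, -0.0]
force: [0.3, -0.1, 0.1]
width: 0.0005
grasp_force: 0.0
0.0681555085976314 0.026884804234355242
```

View pics/c3.png

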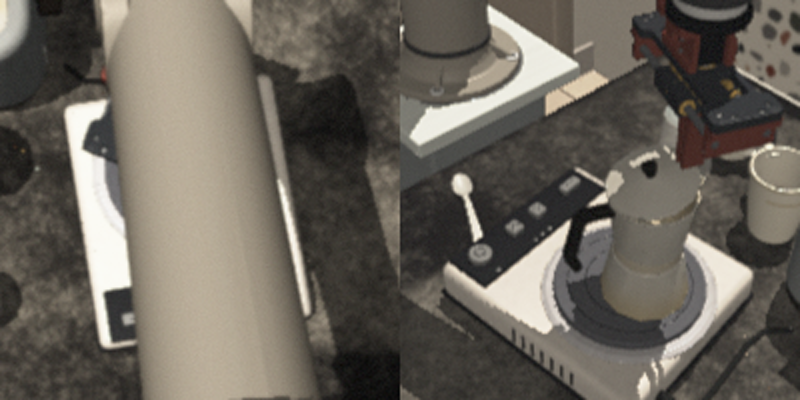

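The lid is nearly down at about 0.2 rad, with the finger near its far edge and clear of the knob. I'll press straight down.

To row units: 0.005 m is 0.08, 0.003 m is 0.048.

```bash
python3 jog.py '[0, 0, 0, 0.08, 0, 0, 0, 0, 0.08, 0, 0, 0, 0, 0.048, 0, 0, 0, 0, 0.032, 0, 0, 0, 0, 0, 0]'; python3 jog.py '[0, 0, 0, 0.016, 0, 0, 0, 0, 0.016, 0, 0, 0, 0, 0, 0]'
```

```text
clock: 5.05
position: [0.6098, -0.1115, 0.2294]
orientation: [0.831, 0.557, -0.0, -0.0]
force: [0.4, -0.1, -0.5]
width: 0.0003
grasp_force: 0.0
clock: 5.42
position: [0.61, -0.1114, 0.2276]
orientation: [0.831, 0.557, 0.0, -0.0]
force: [1.5, 0.2, -0.8]
width: 0.0003
grasp_force: 0.0
```

```bash
for i in 1 2 3; do python3 jog.py '[0, 0, 0, 0.016, 0, 0, 0, 0, 0, 0]'|grep -E 'pos|force:'; done
```

```text
position: [0.6099, -0.1114, 0.2266]
force: [-0.1, -0.3, -0.4]
grasp_force: 0.1
position: [0.6099, -0.1114, 0.2256]
force: [-0.4, 0.7, -0.8]
grasp_force: 0.0
position: [0.61, -0.1114, 0.2246]
force: [0.7, 0.3, 0.2]
grasp_force: 0.0
```

```bash
python3 -c "
from h import *
b=snap('side','side4')['color'][190:320,250:380]
w=snap('wrist','wrist4')['color']
cv2.imwrite('pics/c4.png',np.hstack([cv2.resize(b,(420,420),interpolation=cv2.INTER_CUBIC),w[:,100:480]]))"
```

```text
(no output)
```

View pics/c4.png

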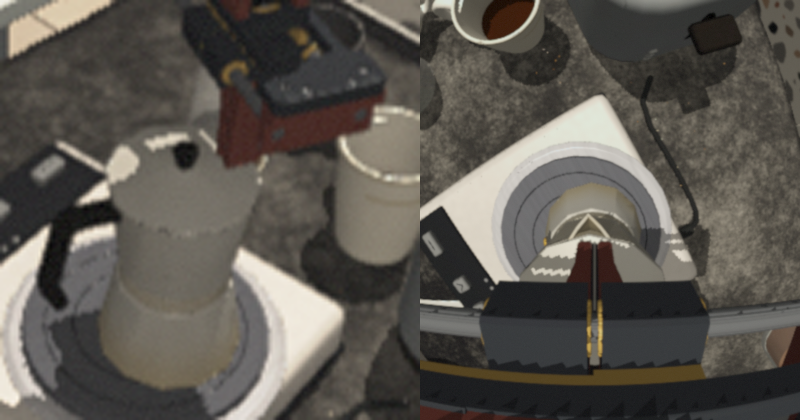

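The finger stands on the far part of the lid, clear of the knob. The lid looks nearly shut and there's no firm stop yet, so I'll continue in small steps until a clear force appears.

```bash
for i in 1 2 3; do python3 jog.py '[0, 0, 0, 0.016, 0, 0, 0, 0, 0, 0, 0, 0, 0, 0, 0]'|grep -E 'pos|^force:'; done
```

```text
position: [0.61, -0.1114, 0.2238]
force: [-0.8, -0.5, 1.9]
position: [0.6102, -0.1114, 0.2234]
force: [-1.9, 0.2, 5.4]
position: [0.6105, -0.1113, 0.2232]
force: [-1.9, -0.2, 9.6]
```

Firm stop at 9.6 N. I'll retreat upward and check.

To row units: -0.05 m is -0.8, -0.04 m is -0.64.

```bash
python3 jog.py '[0, 0, 0, -0.16, 0, 0, 0, 0, -0.64, 0, 0, 0, 0, -0.64, 0, 0, -0.8, -0.48, 0, 0, 0, -0.8, -0.64, 0, 0, 0, -0.8, -0.8, 0, 0, 0, -0.8, -0.8, 0, 0, 0, 0, 0, 0, 0]'
python3 -c "
from h import *
delta([.4326,-.2469,.10])
a=snap('top','top5')['color'][85:235,265:405]; b=snap('side','side5')['color'][200:330,230:360]
cv2.imwrite('pics/c5.png',np.hstack([cv2.resize(a,(392,420),interpolation=cv2.INTER_CUBIC),cv2.resize(b,(400,420),interpolation=cv2.INTER_CUBIC)]))"
```

```text
clock: 8.4
position: [0.3893, -0.2271, 0.3119]
orientation: [0.833, 0.554, -0.001, 0.0]
force: [-0.1, -0.5, 0.8]
width: 0.0001
grasp_force: 0.0
[ 0.3893 -0.2271  0.3119] delta [-0.0011  0.0477  0.2119]
```

View pics/c5.png

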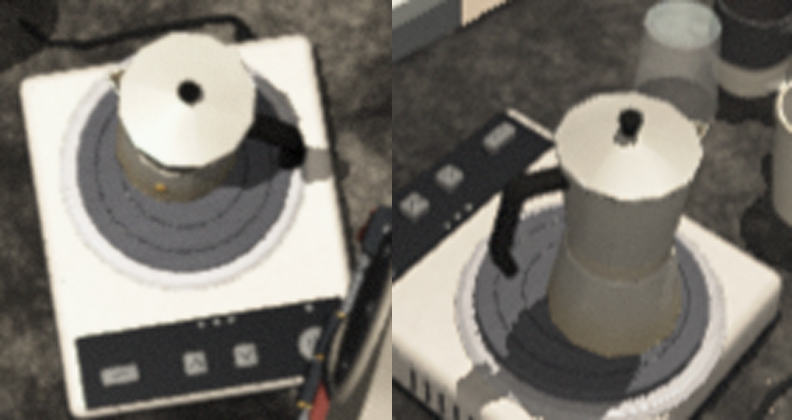

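The lid is shut: knob on top centre, lid flush with the rim, and its slight cone explains the 4 mm difference. The pot hasn't moved. I'll turn the gripper away from the handle and go above the power key.

To row units: 0.03 m is 0.48, 0.02 m is 0.32.

```bash
python3 jog.py '[0, 0, 0.32, 0.48, 0.16, 0, 0, 0.32, 0.48, 0.16, 0, 0, 0, 0.48, 0.16, 0, 0, 0, 0, 0.16, 0, 0, 0, 0, 0.16, 0, 0, 0, 0, 0]'
python3 -c "
from h import *
delta([.4326,-.2469,.09])"
```

```text
clock: 9.25
position: [0.4304, -0.2416, 0.2214]
orientation: [0.982, 0.191, 0.0, -0.0]
force: [-0.5, -0.0, 0.7]
width: 0.0004
grasp_force: 0.0
[ 0.4304 -0.2416  0.2214] delta [-0.      0.0059  0.1314]
```

To row units: 0.04 m is 0.64, 0.03 m is 0.48.

```bash
python3 jog.py '[0, 0, 0.048, 0.64, 0, 0, 0, 0.048, 0.64, 0, 0, 0, 0, 0.48, 0, 0, 0, 0, 0.32, 0, 0, 0, 0, 0, 0]'
python3 -c "
from h import *
delta([.4326,-.2469,.0677])
b=snap('side','side6')['color'][200:330,170:300]
cv2.imwrite('pics/c6.png',cv2.resize(b,(500,500),interpolation=cv2.INTER_CUBIC))"
```

```text
clock: 9.88
position: [0.4309, -0.2472, 0.0904]
orientation: [0.982, 0.191, -0.001, -0.001]
force: [-0.5, 0.2, 0.8]
width: 0.0005
grasp_force: 0.0
[ 0.4309 -0.2472  0.0904] delta [0.0017 0.0005 0.0227]
```

View pics/c6.png

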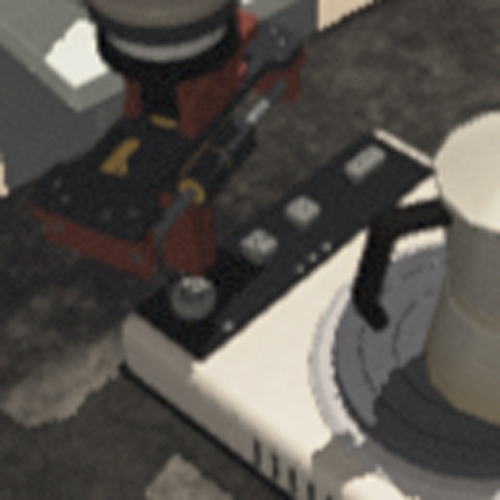

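The finger hangs right above the round key at (193,295), well clear of its neighbours. Now I'll press.

```bash
python3 jog.py '[0, 0.032, 0, 0.16, 0, 0, 0, 0, 0.16, 0, 0, 0, 0, 0.048, 0, 0, 0, 0, 0.032, 0, 0, 0, 0, 0, 0]'; for i in 1 2 3; do python3 jog.py '[0, 0, 0, 0.016, 0, 0, 0, 0, 0, 0]'|grep -E 'pos|^force:'; done
```

```text
clock: 10.55
position: [0.4325, -0.2474, 0.0667]
orientation: [0.982, 0.189, -0.0, -0.0]
force: [-2.6, 2.1, 4.2]
width: 0.0005
grasp_force: 1.6
position: [0.4326, -0.2474, 0.0657]
force: [-2.7, 2.8, 3.2]
position: [0.4326, -0.2474, 0.0646]
force: [-3.2, 2.2, 3.6]
position: [0.4327, -0.2475, 0.0636]
force: [-3.3, 2.9, 5.2]
```

```bash
for i in 1 2; do python3 jog.py '[0, 0, 0, 0.016, 0, 0, 0, 0, 0, 0, 0, 0, 0, 0, 0]'|grep -E 'pos|^force:'; done
```

```text
position: [0.4327, -0.2475, 0.0633]
force: [-6.6, 3.5, 12.6]
position: [0.4328, -0.2475, 0.0631]
force: [-7.8, 4.5, 22.8]
```

That's the hard stop, so I'll release and retreat.

To row units: -0.05 m is -0.8, 0.05 m is 0.8.

```bash
python3 jog.py '[0, 0, 0, -0.08, 0, 0, 0, 0, -0.16, 0, 0, 0, 0, -0.64, 0, 0, 0, 0, -0.8, 0, 0, 0, 0, -0.8, 0, 0, 0, 0.8, 0, 0, 0, 0, 0.8, 0, 0, 0, 0, 0.8, 0, 0, 0, 0, 0.8, 0, 0, 0, 0, 0, 0, 0]'
python3 -c "
from h import *
a=snap('top','top7')['color'][70:300,150:410]; b=snap('side','side7')['color'][190:340,170:320]
cv2.imwrite('pics/c7.png',np.hstack([cv2.resize(a,(390,400),interpolation=cv2.INTER_CUBIC),cv2.resize(b,(400,400),interpolation=cv2.INTER_CUBIC)]))"
```

```text
clock: 13.3
position: [0.507, -0.4376, 0.216]
orientation: [0.982, 0.187, 0.0, 0.001]
force: [-0.5, 0.7, 0.6]
width: 0.0003
grasp_force: 0.0
```

View pics/c7.png

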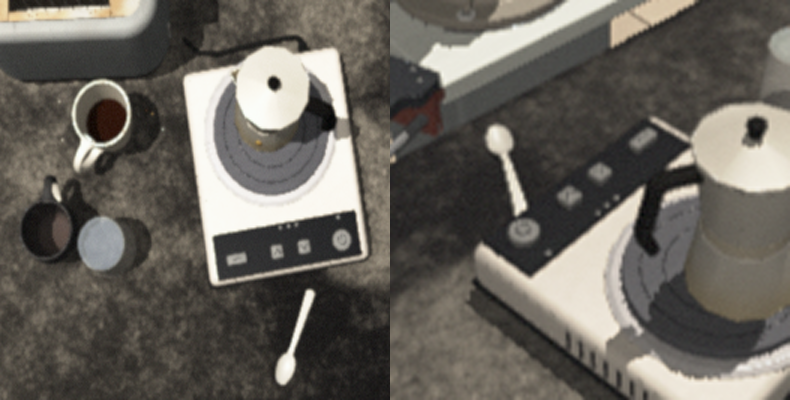

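The lid is shut, the key is up at (341,240), the pot, mugs, glass and spoon haven't moved, and the arm is clear. Handing in.

```bash
python3 -c "
from h import *
print(arm.close_job())"
```

```text
the job is handed in; nothing more can be done
None
```

The lid is shut, and the on/off key was then pressed to its stop and came up again; nothing else moved in the pictures, and the job is handed in (no verdict was returned).

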